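# Turn the boot scraper's tread plate over

## Task

Turn over the boot scraper's tread plate so that its ribbed side is up: swing the foot lever fully clear of the deck, push the overhanging end of the plate up against the step until the plate tips over onto the deck, slide it home, flush and square against the stop bar and within the deck's sides, and then swing the lever back across it to its closed stop. Leave the other things on the bench where they are.

Things in the scene. Friction and masses are not known exactly. Their poses are not given: they have to be found in the camera images.
- scraper: Cast aluminium boot scraper, fixed to the bench: a raised deck with two low rails in front. Origin on the bench (z 0) under the middle of the upright step face between rails and deck. Its y axis points from the step over the deck, its x axis along the step; mm in this frame are used below. Step face at y = 0, x -75 to 75, z 0 to 62; flat deck behind it at z = 62, y 0 to 136, 150 wide.
- step_edge (a point): Middle of the top edge of the step face (scraper x 0, y 0, z 62): the edge over which the plate tips onto the deck.
- stop_face (a point): Foot of the stop bar's face, at the deck's far end (scraper x 0, y 136, z 62). The bar crosses the whole deck, 14 mm high, 14 mm thick.
- rail_ends (a point): Midway between the free ends of the two rails (scraper x 0, y -105, z 40). Rails 14 mm wide at x = -43 and 43, from y = -105 to the step face, tops at z 40. Past their ends there is only the bench, 40 mm below the plate.
- plate_center (a point): Loose wooden tread plate, slab 110 (x) x 130 (y) x 14 (z) mm, 0.15 to 0.3 kg, given at the slab's centre. Smooth on the +z face; the -z face has four ribs 56 long (x), 8 wide, 6 high at y -30, -10, 10, 30. Starts ribs down on the rails, slab underside at z 40, one end 4 to 22 mm short of the step, the other overhanging the rail ends by 29 to 47 mm. Home on the deck: centre at scraper y 71, z 69.
- lever (a joint): Dark steel foot lever, rad, turns level about lever_pivot: 0 = closed stop, arm square across the deck (to scraper -x); grows clockwise seen from above to 1.45 = fully open, arm along scraper +y, clear of the deck; starts at 0 to 0.25. Stays where left, about 1 N at the knob moves it. Arm 18 mm wide, underside z 85, top z 95: it just passes over the plate lying flat ribs up on the deck.
- lever_pivot (a point): Axis of the lever's vertical pivot at the arm's underside (scraper x 95, y 70, z 85), beside the deck.
- lever_knob (a point): Upright round steel knob at the lever's free end, 18 mm in diameter, from 95 to 140 mm above the bench; this point is on its axis, 117 mm above the bench and 120 mm from the pivot.
- mug: Bystander: white ceramic mug, 82 mm wide, 92 mm tall, with a handle. Origin at the centre of its underside.
- flashlight: Bystander: green plastic flashlight lying down, 158 mm long, 44 mm thick. Origin at the centre of its underside.
- padlock: Bystander: steel padlock lying flat, 45 x 75 x 20 mm. Origin at the centre of its underside.
- paperweight: Bystander: round glass paperweight, 76 mm wide, 52 mm tall. Origin at the centre of its underside.
- clothes_peg: Bystander: wooden clothes peg lying down, 78 mm long. Origin at the centre of its underside.
- brush: Bystander: wooden shoe brush, 170 x 50 x 38 mm, bristles down. Origin at the centre of its underside.
Not all that is in view belongs to the job. What is shaped like the part that bears plate_center but blue, pink or red is not meant.

How it is judged:
On the way, in this order (a step that is already met when the one before it is completed fails the run):
1. the lever is swung clear of the deck (beyond 1.1 rad) (value of joint lever above 1.1 rad), for 0.2 s.
2. the plate lies flat on the deck, ribbed side up (angle between plate_center's own z axis and vertical above 3.06 rad and z of plate_center in the frame of scraper between 0.064 and 0.074 m and y of plate_center in the frame of scraper above 0 m), for 0.2 s.
At the end, for the whole second after the job is handed in: The plate lies flat on the deck, ribbed side up (within 0.08 rad, centre 64 to 74 mm above the bench), its end within 5 mm of the stop bar and square to it within 0.06 rad, its middle within 20 mm of the deck's middle, and the lever is closed across it (below 0.15 rad) (angle between plate_center's own z axis and vertical above 3.06 rad and z of plate_center in the frame of scraper between 0.064 and 0.074 m and y of plate_center in the frame of scraper above 0.066 m and x of plate_center in the frame of scraper between -0.02 and 0.02 m and angle between the y axis of plate_center and the y axis of scraper, either way round below 0.06 rad and value of joint lever below 0.15 rad); the robot touches nothing.
It fails at once if a bystander (mug, flashlight, padlock, paperweight, clothes peg or brush) is moved more than 30 mm (distance of any of mug, flashlight, padlock, paperweight, clothes_peg, brush from where it was at the start of the episode above 0.03 m).
It also fails if it takes over 72 s, if anything falls off the work surface, if the arm or the gripper's body presses on something with over 40 N, if the wrist force passes 120 N, or if a joint passes its speed limit or range.

## Robot

A 7-joint arm with a two-finger parallel gripper is mounted at the origin on the work surface. World frame = base frame: x ahead of the robot, y to its left, z up, the work surface at z = 0. Lengths are in m, angles in rad, forces in N, time in s.
With the tool pointing down it reaches from about 0.425 to 0.925 m from the base axis. Payload 6.8 kg.
Tool frame: the origin (TCP) lies on the mounting face of the last link; the fingertips stand 173 mm ahead of it and the grasp point (between the pads) lies 155 mm ahead of it; z points along the fingers, y is the line along which they close (so a half turn about z gives the same grasp; the last joint's range is limited). The gripper opens to 85 mm and grips with 20 to 120 N. Pads are 22 mm wide; open, the fingers measure 114 mm over their backs; the gripper's body (76 mm by 85 mm) begins 54 mm behind the grasp point. The pads swing forward as they close: fully open they stand 13 mm farther back than shut.
Start: joints at [-1.294, 0.477, 0.022, 1.555, -0.011, 1.109, -0.083], TCP at [0.253, 0.626, 0.405] pointing down, gripper open.
Joint ranges: [-2.96, 2.96], [-0.34, 2.1], [-1.41, 1.46], [0.24, 2.44], [-1.37, 4.51], [0.17, 1.92], [-2.96, 2.96]. Speed limits (rad/s): [2.39, 2.39, 3.14, 3.14, 3.14, 3.14, 3.14].

## Interface

Orientations are given as a unit quaternion [w, x, y, z].
In Python, from station import bot gives the robot as it stands. The module is installed in compiled form; this text tells all that it offers.
- The arm moves only by the shell command python3 -m pendant 'ROWS' [FORCE]. ROWS is JSON, a list of rows, each a list of 5 numbers: the finger opening in m, from 0 to 0.0854, then the shift along the tool's x, y, z in m, then the turn about the tool's z in degrees. In form: [[jaw, x, y, z, yaw], ...]. A call has 1 to 12 rows; each row shifts and turns the commanded pose from where the row before left it, along the tool's axes as they then stand; what a row does not reach is not made up. A row lasts 1/12 s, in which the tool goes at most 41.7 mm and 7.16 degrees, less where a joint would pass 70% of its speed; a pose out of reach is approached as far as the arm can. A call with a gripper value outside its range is refused whole. The fingers move at their own pace and stop on an object; FORCE is the grip in N (left out, the last holds). Time passes only in rows, so rows that do not move let the fingers close. It gives the time, the measured TCP pose, the force, the opening and the grip force at its end, in the units of the state.
- bot.get_obs(): the state, without advancing time (a new reading comes with each control period).
- bot.read_camera(name): name is "scene" or "top" or "wrist"; returns (picture, depth): 420x560x3 uint8, blue, green, red; 420x560 float32, m along the optical axis (not along the pixel's ray), 0 where there is no reading.
- bot.camera_model(name): a dict with "intrinsics" (3x3 intrinsics, pixels), "R" (3x3) and "t" (3): a world point X has camera coordinates R X + t. Camera axes: x right, y down, z forward; pixel columns grow to the right and rows downward; lengths in m; the calibration is good to about 2 mm. A picture is of the moment at which its call begins: read the wrist's pose just before it. camera_model takes no time and is no camera call; for the wrist camera it gives the pose at the moment of the call.
- bot.hand_in(): hands the job in; it is judged then, once.
Trained networks look in the newest picture that a camera, given by its name, has taken for a name from the list of things; names that differ only in an ending like _2 or _b are one class to them, and where a whole thing is asked for, a point or a joint stands for the part that bears it (a point fixed in the world has none). Each returns a list of dicts, best first, with "score" (0 to 1); they miss things now and then, are a little off and sometimes report something else, mostly with a low value. They report only what shows in the picture. A call takes as long as a camera call. They do not tell look-alikes from the thing itself.
- bot.boxes_of(name, camera): "at" ([column, row] in pixels, amid what is visible of it).
- bot.trace(name, camera): "mask" (420x560 bool, what is visible of it) and "at" ([column, row] in pixels, amid what is visible of it).
- bot.pinpoint(name, camera): "at" ([column, row] in pixels: a listed point, or the origin of a listed thing).
The state is a dict: "t": time; "q": joint angles; "joint_vel": joint speeds; "joint_torque": joint torques, N m; "eef_pos": TCP position; "tool_rot": TCP orientation; "contact_force": force on the tool from outside, world axes, zero at the start; "torque": the same for the moment, N m; "gripper_width": opening from 0.0 (shut) to 1.0 (fully open); "grasp_force": force on a finger pad.
Only numpy, scipy, OpenCV 4.12 (cv2) and the standard library are available. Lean on these libraries where they do the work, as an engineer would, in place of code of your own. Each camera call takes 0.05 s, during which the arm holds its last target. There are 200 camera calls.

## Working session

There is one attempt and no reset: what is moved stays moved. The work goes in short steps, Python scripts to look and compute and a shell command to move; the robot and the scene stay as the last step left them, time stands still between calls to the robot, and variables do not carry over. Pictures are saved under pics/ and viewed, at most 10 in all, crops included, and the job is handed in when it is done.

```bash
mkdir -p pics; ls; python3 - <<'E'
from station import bot
import cv2,numpy as np
o=bot.get_obs(); print({k:np.round(v,3).tolist() for k,v in o.items()})
for n in("scene","top"):
    p,d=bot.read_camera(n); cv2.imwrite(f"pics/{n}0.png",p)
    m=bot.camera_model(n); print(n,np.round(m["intrinsics"],1).tolist(),np.round(m["R"],3).tolist(),np.round(m["t"],3).tolist())
    for k in("scraper","step_edge","stop_face","rail_ends","plate_center","lever_pivot","lever_knob"):
        for r in bot.pinpoint(k,n)[:3]: 
            c,rr=r["at"]; z=d[int(rr),int(c)]
            X=m["R"].T@(z*np.linalg.inv(m["intrinsics"])@[c,rr,1]-m["t"])
            print(n,k,round(r["score"],2),np.round(r["at"]),X.round(3))
print(bot.get_obs()["t"])
E
```

```text
pics
{'t': 0.0, 'q': [-1.294, 0.478, 0.022, 1.556, -0.011, 1.109, -0.083], 'joint_vel': [-0.001, 0.0, -0.0, 0.001, 0.001, -0.001, -0.001], 'joint_torque': [0.0, -59.646, 1.608, -28.12, 0.012, 0.009, 0.0], 'eef_pos': [0.253, 0.625, 0.404], 'tool_rot': [-0.0, 0.191, 0.982, -0.001], 'contact_force': [-0.49, 0.525, 0.043], 'torque': [0.007, 0.027, -0.023], 'grasp_force': 0.0, 'gripper_width': 0.994}
scene [[531.5, 0.0, 283.0], [0.0, 531.5, 207.9], [0.0, 0.0, 1.0]] [[0.818, 0.575, -0.005], [0.317, -0.458, -0.83], [-0.479, 0.678, -0.557]] [-0.421, -0.079, 1.462]
scene scraper 0.9 [273. 246.] [ 0.54  -0.073  0.054]
scene step_edge 0.84 [272. 224.] [ 0.5   -0.019  0.061]
scene stop_face 0.6 [312. 198.] [0.518 0.114 0.066]
scene plate_center 0.94 [148. 347.] [ 0.503 -0.398  0.019]
scene plate_center 0.88 [413. 246.] [0.768 0.14  0.019]
scene plate_center 0.79 [365. 337.] [ 0.808 -0.16   0.022]
scene lever_pivot 0.63 [326. 216.] [0.606 0.031 0.098]
scene lever_pivot 0.61 [274. 247.] [ 0.543 -0.074  0.053]
scene lever_knob 0.81 [293. 182.] [0.492 0.073 0.122]
scene lever_knob 0.64 [273. 246.] [ 0.542 -0.073  0.054]
top [[515.6, 0.0, 286.9], [0.0, 515.6, 211.0], [0.0, 0.0, 1.0]] [[-0.022, -1.0, -0.02], [-0.997, 0.024, -0.078], [0.079, 0.018, -0.997]] [0.023, 0.524, 1.219]
top scraper 0.93 [295. 226.] [ 0.487 -0.009  0.064]
top scraper 0.41 [298. 218.] [ 0.505 -0.016  0.061]
top step_edge 0.89 [296. 221.] [ 0.497 -0.011  0.062]
top step_edge 0.33 [288. 130.] [0.719 0.002 0.03 ]
top stop_face 0.78 [240. 216.] [0.51  0.117 0.075]
top stop_face 0.64 [286. 133.] [0.713 0.007 0.028]
top rail_ends 0.37 [163. 292.] [0.337 0.311 0.019]
top plate_center 0.83 [222. 120.] [0.752 0.166 0.017]
top plate_center 0.78 [333. 224.] [ 0.489 -0.096  0.056]
top plate_center 0.76 [403. 334.] [ 0.227 -0.256  0.019]
top lever_pivot 0.65 [272. 175.] [0.6   0.041 0.097]
top lever_knob 0.81 [260. 226.] [0.483 0.068 0.139]
0.8
```

View pics/scene0.png

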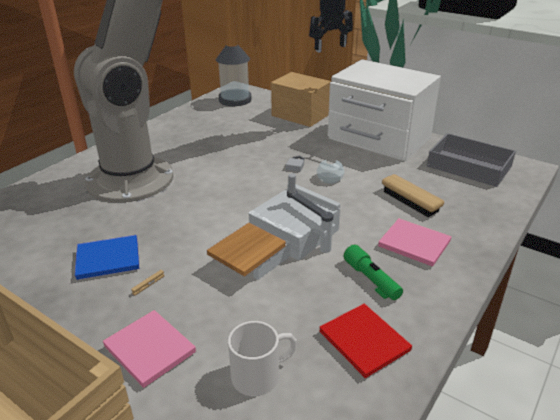

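View pics/top0.png

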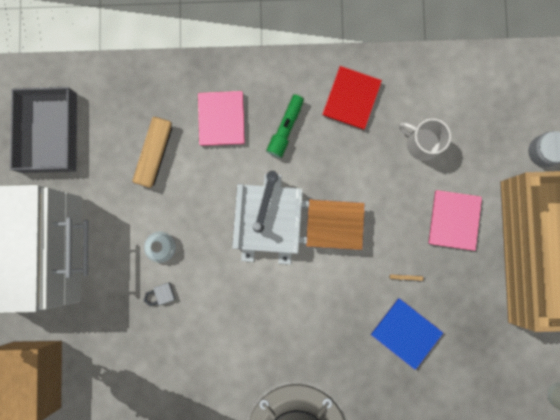

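The scene shows the scraper near (0.50, 0) m with its y axis along world +y. The orange plate is on the rails at top-view pixel (336,224), and the lever knob is at (258,227). The blue, pink and red slabs are decoys. I'll fit the scraper frame from the depth data and check that the path is clear.

```bash
cat > h.py <<'E'
from station import bot
import cv2,numpy as np
def cloud(n):
    p,d=bot.read_camera(n); m=bot.camera_model(n)
    v,u=np.indices(d.shape); P=np.stack([u,v,np.ones_like(u)],-1)@np.linalg.inv(m["intrinsics"]).T*d[...,None]
    X=(P-m["t"])@m["R"]; X[d==0]=np.nan
    return p,X
def rect(X,mask):
    P=X[mask][:,:2]
    return cv2.minAreaRect((P*1000).astype(np.float32))
E
python3 - <<'E'
from h import *
p,X=cloud("top")
z=X[...,2]
roi=(X[...,0]>.35)&(X[...,0]<.65)&(X[...,1]>-.2)&(X[...,1]<.2)
hsv=cv2.cvtColor(p,cv2.COLOR_BGR2HSV)
org=roi&(hsv[...,1]>120)&(z>.03)
print("plate",rect(X,org),np.nanmedian(z[org]))
gray=roi&(hsv[...,1]<90)
dk=gray&(z>.056)&(z<.068)
print("deck",rect(X,dk),np.nanmedian(z[dk]))
sc=gray&(z>.056)&(z<.082); print("deck+bar",rect(X,sc))
br=gray&(z>.071)&(z<.080)&(X[...,1]>.08); print("bar",rect(X,br),np.nanmedian(z[br]))
lv=gray&(z>.088)&(z<.1); print("arm",rect(X,lv),np.nanmedian(z[lv]))
kn=roi&(z>.125)&(z<.15); print("knob",np.nanmean(X[kn],0),kn.sum())
for y0 in np.arange(-.1,.8,.1):
    s=(X[...,1]>y0)&(X[...,1]<y0+.1)
    print(round(y0,1),[(round(x0,2),round(float(np.nanmax(z[s&(X[...,0]>x0)&(X[...,0]<x0+.1)],initial=0)),3)) for x0 in (.15,.25,.35,.45,.55)])
E
```

```text
plate ((488.00213623046875, -101.03768157958984), (128.71163940429688, 107.09866333007812), 84.73159790039062) 0.053998769852284065
deck ((514.0994873046875, -15.549087524414062), (265.88824462890625, 178.82992553710938), 84.67424011230469) 0.061999621313105144
deck+bar ((514.7250366210938, -8.702316284179688), (279.6150817871094, 178.82579040527344), 84.65579986572266)
bar ((512.4745483398438, 124.16663360595703), (14.75732707977295, 149.57394409179688), 84.86927032470703) 0.07554345625241973
arm ((542.63427734375, 58.609283447265625), (26.68610191345215, 145.2882843017578), 74.45191955566406) 0.0948904426340505
knob [0.48496335 0.07530826 0.13949212] 53
-0.1 [(0.15, 0.009), (0.25, 0.008), (0.35, 0.066), (0.45, 0.069), (0.55, 0.069)]
0.0 [(0.15, 0.008), (0.25, 0.008), (0.35, 0.069), (0.45, 0.145), (0.55, 0.102)]
0.1 [(0.15, 0.009), (0.25, 0.01), (0.35, 0.079), (0.45, 0.083), (0.55, 0.082)]
0.2 [(0.15, 0.01), (0.25, 0.025), (0.35, 0.052), (0.45, 0.053), (0.55, 0.009)]
0.3 [(0.15, 0.009), (0.25, 0.027), (0.35, 0.055), (0.45, 0.055), (0.55, 0.044)]
0.4 [(0.15, 0.011), (0.25, 0.008), (0.35, 0.172), (0.45, 0.171), (0.55, 0.008)]
0.5 [(0.15, 0.127), (0.25, 0.206), (0.35, 0.207), (0.45, 0.207), (0.55, 0.206)]
0.6 [(0.15, 0.129), (0.25, 0.199), (0.35, 0.202), (0.45, 0.204), (0.55, 0.204)]
0.7 [(0.15, 0.004), (0.25, 0.006), (0.35, 0.0), (0.45, 0.0), (0.55, 0.008)]
```

Scraper frame: origin (499.5, -18.2) mm, yaw -5.2°. The measured knob radius is 120 mm, which matches, and the lever stands at about 0.18 rad. The plate is at scraper (-4, -83.5), an 18.5 mm gap to the step, within the stated range. The approach passes over the cabinet, which is 0.207 m high.

```bash
python3 -m pendant '[[0.0854,0,0,-0.03,0],[0.0854,-0.028,-0.028,0,0],[0.0854,-0.028,-0.028,0,0],[0.0854,-0.028,-0.028,0,0],[0.0854,-0.028,-0.028,0,0],[0.0854,-0.028,-0.028,0,0],[0.0854,-0.028,-0.028,0,0],[0.0854,-0.028,-0.028,0,0],[0.0854,-0.028,-0.028,0,0],[0.0854,-0.028,-0.028,0,0],[0.0854,-0.028,-0.028,0,0],[0.0854,-0.028,-0.028,0,0]]' 30
```

```text
t: 1.85
eef_pos: [0.4236, 0.2226, 0.4351]
tool_rot: [0.0, 0.191, 0.982, 0.0]
contact_force: [1.4, -0.4, 0.2]
gripper_width: 0.998
grasp_force: 0.0
```

```bash
cat >> h.py <<'E'
O=np.array([.4995,-.0182]); xh=np.array([.9958,-.0910]); yh=np.array([.0910,.9958])
def rot(q):
    from scipy.spatial.transform import Rotation as R
    return R.from_quat([*q[1:],q[0]]).as_matrix()
def where():
    o=bot.get_obs(); R=rot(o["tool_rot"]); e=np.array(o["eef_pos"]); r=e[:2]-O
    print("t",round(o["t"],2),"eef",e.round(4),"scr mm",(1e3*np.array([r@xh,r@yh])).round(1),"tipz",round(e[2]-.173,4),"ytool deg",np.degrees(np.arctan2(R[1,1],R[0,1])).round(1),"tilt",np.degrees(np.arccos(-R[2,2])).round(2),"F",np.round(o["contact_force"],1))
    return e,R
def s2w(x,y,z): return np.array([*(O+x/1e3*xh+y/1e3*yh),z/1e3])
def to(x,y,z):  # tool shift to put the TCP axis at scraper x,y and the tips at z
    e,R=where(); d=R.T@(s2w(x,y,z+173)-e); print("tool shift mm",(1e3*d).round(1))
E
python3 - <<'E'
from h import *
to(-14.2,94.5,140+60)
p,X=cloud("wrist"); cv2.imwrite("pics/w1.png",p)
z=X[...,2]; roi=(X[...,0]>.35)&(X[...,0]<.65)&(X[...,1]>-.2)&(X[...,1]<.2)
kn=roi&(z>.125)&(z<.15); print(np.nanmean(X[kn],0) if kn.any() else 0,kn.sum())
print([(r["score"],r["at"]) for r in bot.pinpoint("lever_knob","wrist")[:2]])
E
```

```text
t 1.85 eef [0.4236 0.2226 0.4351] scr mm [-97.5 232.8] tipz 0.2621 ytool deg 68.0 tilt 0.06 F [ 1.4 -0.4  0.2]
tool shift mm [-119.8 -108.4   62. ]
0 0
[(0.23, [357.5, 167.3])]
```

```bash
python3 -m pendant '[[0.0854,-0.028,-0.026,0,0],[0.0854,-0.028,-0.026,0,0],[0.0854,-0.028,-0.026,0.02,0],[0.0854,-0.027,-0.026,0.02,0],[0.0854,-0.009,-0.004,0.02,0],[0.0854,0,0,0,0]]'; python3 - <<'E'
from h import *
where()
p,X=cloud("wrist"); cv2.imwrite("pics/w2.png",p)
z=X[...,2]; roi=(X[...,0]>.35)&(X[...,0]<.65)&(X[...,1]>-.2)&(X[...,1]<.2)
kn=roi&(z>.135)&(z<.145); print(np.nanmean(X[kn],0) if kn.any() else 0,kn.sum(), rect(X,kn) if kn.any() else 0)
br=roi&(z>.071)&(z<.080)&(X[...,1]>.08); print("bar",rect(X,br),np.nanmedian(z[br]))
print([(r["score"],r["at"],X[int(r["at"][1]),int(r["at"][0])]) for k in("lever_knob","lever_pivot","step_edge","stop_face") for r in bot.pinpoint(k,"wrist")[:1]])
E
```

```text
t: 2.45
eef_pos: [0.493, 0.0783, 0.3728]
tool_rot: [-0.002, 0.194, 0.981, -0.002]
contact_force: [-0.5, 0.3, 0.1]
gripper_width: 1.003
grasp_force: 0.0
t 2.45 eef [0.493  0.0783 0.3728] scr mm [-15.2  95.5] tipz 0.1998 ytool deg 67.6 tilt 0.28 F [-0.5  0.3  0.1]
[0.48505154 0.07651424 0.1406202 ] 529 ((485.7737731933594, 75.98446655273438), (16.991493225097656, 16.78611946105957), 67.68779754638672)
bar ((513.4638671875, 124.3583755493164), (14.200714111328125, 149.452392578125), 84.74132537841797) 0.07720344906617707
[(0.62, [272.6, 216.5], array([0.47911058, 0.0791421 , 0.1395773 ])), (0.87, [288.1, 326.9], array([0.59494526, 0.04547507, 0.09664366])), (0.64, [189.1, 247.1], array([ 0.50041237, -0.01689133,  0.06445221])), (0.83, [324.0, 208.1], array([0.51260593, 0.11443021, 0.06336349]))]
```

View pics/w2.png

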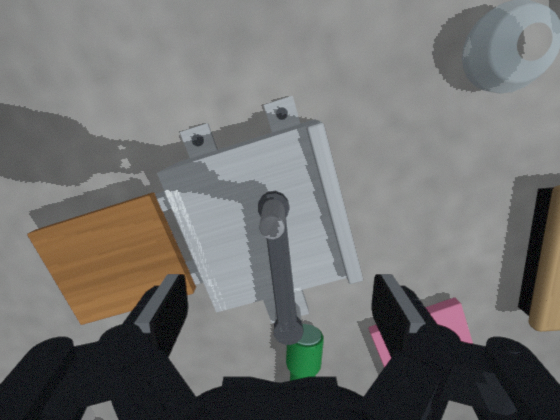

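The wrist view shows the knob at pixel (272,205) and the arm running to its pivot at (288,330). The knob position agrees with the top view to 1 mm. Next I descend and grip the knob.

```bash
python3 -m pendant '[[0.0854,0.006,-0.005,0.02,0],[0.0854,0,0,0.03,0],[0.0854,0,0,0.03,0],[0.0854,0,0,0.016,0],[0.0854,0,0,0,0],[0.0,0,0,0,0],[0.0,0,0,0,0],[0.0,0,0,0,0],[0.0,0,0,0,0],[0.0,0,0,0,0],[0.0,0,0,0,0],[0.0,0,0,0,0]]' 30; python3 - <<'E'
from h import *
e,R=where()
# arc plan, rows of 6.6 deg
piv=s2w(95,70,0)[:2]; r=e[:2]-piv; print("rad",np.hypot(*r))
a0=np.arctan2(r[1],-r[0])-np.radians(5.22); print("lever now",a0)
n=11; da=(1.42-a0)/n; print("deg/row",np.degrees(da))
c=.1195*np.array([-1,0]); t0=a0+np.radians(5.22)
pos=lambda t: piv+.1195*np.array([-np.cos(t),np.sin(t)])
th=np.arctan2(R[1,1],R[0,1]); p=e[:2]
for i in range(1,n+1):
    q=pos(t0+i*da); d=q-p; yt=np.array([np.cos(th),np.sin(th)]); xt=np.array([-yt[1],yt[0]])
    print(i,(1e3*d@xt).round(2),(1e3*d@yt).round(2)); p=q; th-=da
E
```

```text
t: 3.7
eef_pos: [0.4858, 0.0788, 0.2806]
tool_rot: [0.0, 0.191, 0.982, 0.0]
contact_force: [-2.0, 0.1, 7.2]
gripper_width: 0.202
grasp_force: 29.8
t 3.7 eef [0.4858 0.0788 0.2806] scr mm [-22.5  95.4] tipz 0.1076 ytool deg 67.9 tilt 0.05 F [-2.   0.1  7.2]
rad 0.12015544413904447
lever now 0.21274192068106118
deg/row 6.288253884367742
1 -0.31 13.16
2 0.34 13.1
3 0.34 13.1
4 0.34 13.1
5 0.34 13.1
6 0.34 13.1
7 0.34 13.1
8 0.34 13.1
9 0.34 13.1
10 0.34 13.1
11 0.34 13.1
```

Knob gripped at 18 mm width. I'll swing the lever along its arc, turning the tool with it.

```bash
python3 -m pendant '[[0.0,-0.0003,0.0131,-0.003,6.3],[0.0,0.0003,0.0131,0,6.3],[0.0,0.0003,0.0131,0,6.3],[0.0,0.0003,0.0131,0,6.3],[0.0,0.0003,0.0131,0,6.3],[0.0,0.0003,0.0131,0,6.3],[0.0,0.0003,0.0131,0,6.3],[0.0,0.0003,0.0131,0,6.3],[0.0,0.0003,0.0131,0,6.3],[0.0,0.0003,0.0131,0,6.3],[0.0,0.0003,0.0131,0,6.3],[0.0,0,0,0,0]]'; python3 - <<'E'
from h import *
e,R=where()
r=e[:2]-s2w(95,70,0)[:2]; print(np.hypot(*r),np.arctan2(r[1],-r[0])-np.radians(5.22))
E
```

```text
t: 4.7
eef_pos: [0.5937, 0.1631, 0.2811]
tool_rot: [-0.0, 0.716, 0.698, -0.001]
contact_force: [0.0, 3.7, -7.9]
gripper_width: 0.198
grasp_force: 34.1
t 4.7 eef [0.5937 0.1631 0.2811] scr mm [ 77.3 189.1] tipz 0.1081 ytool deg -1.5 tilt 0.11 F [ 0.   3.7 -7.9]
0.12042636860880003 1.4237904002414572
```

Lever at 1.42 rad. I'll release, lift, and travel to the outer end of the plate.

```bash
python3 -m pendant '[[0.0854,0,0,0,0],[0.0854,0,0,0,0],[0.0854,0,0,0,0],[0.0854,0,0,-0.02,0],[0.0854,0,0,-0.035,0],[0.0854,0,0,-0.03,3.7]]'; python3 - <<'E'
from h import *
to(-4,-195,150)
E
```

```text
t: 5.2
eef_pos: [0.593, 0.1607, 0.3695]
tool_rot: [-0.0, 0.737, 0.676, 0.0]
contact_force: [0.7, 0.0, 2.0]
gripper_width: 0.995
grasp_force: 0.0
t 5.2 eef [0.593  0.1607 0.3695] scr mm [ 76.9 186.7] tipz 0.1965 ytool deg -5.0 tilt 0.01 F [0.7 0.  2. ]
tool shift mm [-381.4  -82.3   46.5]
```

```bash
python3 -m pendant '[[0.05,-0.0347,-0.0075,0,0],[0.05,-0.0347,-0.0075,0,0],[0.05,-0.0347,-0.0075,0,0],[0.05,-0.0347,-0.0075,0,0],[0.05,-0.0347,-0.0075,0,0],[0.05,-0.0347,-0.0075,0,0],[0.05,-0.0347,-0.0075,0,0],[0.05,-0.0347,-0.0075,0,0],[0.05,-0.0347,-0.0075,0,0],[0.05,-0.0347,-0.0075,0.015,0],[0.05,-0.0345,-0.0073,0.03,0],[0.05,0,0,0,0.2]]'; python3 - <<'E'
from h import *
to(-4,-175,18)
p,X=cloud("top"); z=X[...,2]
# lever state
m=(X[...,2]>.125)&(X[...,2]<.15)&(X[...,1]>.05)&(X[...,1]<.2)&(X[...,0]>.4)&(X[...,0]<.7)
k=np.nanmean(X[m],0)[:2]-s2w(95,70,0)[:2]; print("lever",np.arctan2(k[1],-k[0])-.091, m.sum())
p,X=cloud("wrist"); cv2.imwrite("pics/w3.png",p)
hsv=cv2.cvtColor(p,cv2.COLOR_BGR2HSV); z=X[...,2]
o=(hsv[...,1]>120)&(z>.045)&(z<.06)&(abs(X[...,0]-.49)<.08)
c,s,a=rect(X,o); print(c,s,a); r=np.array(c)/1e3-O; print(r@xh,r@yh)
E
```

```text
t: 6.2
eef_pos: [0.4739, -0.2142, 0.3238]
tool_rot: [-0.0, 0.742, 0.671, -0.002]
contact_force: [-1.1, -0.1, 0.2]
gripper_width: 0.585
grasp_force: 0.0
t 6.2 eef [ 0.4739 -0.2142  0.3238] scr mm [  -7.7 -197.5] tipz 0.1508 ytool deg -5.8 tilt 0.22 F [-1.1 -0.1  0.2]
tool shift mm [ 22.8   3.9 132.8]
lever 1.3916826504036053 56
(491.0574035644531, -114.88129425048828) (102.2656478881836, 109.12054443359375) 85.09432983398438
0.00039086024627682823 -0.09704350909027099
```

View pics/w3.png

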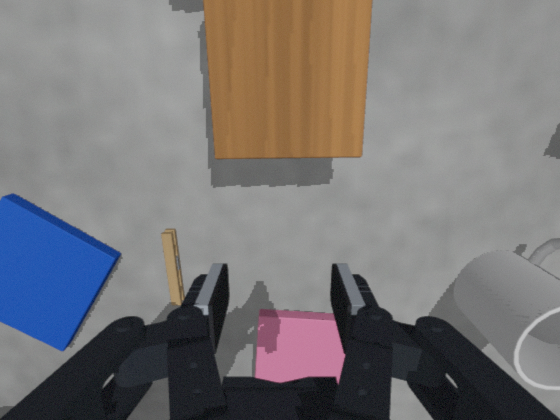

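The wrist view shows the plate end at row 157, square and centred between the fingers, with the peg and mug clear of the descent. The lever reads 1.39 rad, so it stayed open. Now I descend behind the end.

```bash
python3 -m pendant '[[0.05,0.008,0.003,0.025,0],[0.05,0.008,0.003,0.035,0],[0.05,0.007,0,0.035,0],[0.05,0,0,0.025,0],[0.05,0,0,0.01,0],[0.05,0,0,0.003,0]]' && python3 -m pendant '[[0.05,0.008,0,0,0],[0.05,0.008,0,0,0],[0.05,0.006,0,0,0],[0.05,0.005,0,0,0],[0.05,0.004,0,0,0],[0.05,0,0,0,0]]'; python3 -c "
from h import *
where()"
```

```text
t: 6.8
eef_pos: [0.4871, -0.1841, 0.192]
tool_rot: [-0.001, 0.738, 0.675, -0.0]
contact_force: [-0.1, 0.2, 1.8]
gripper_width: 0.587
grasp_force: 0.0
t: 7.3
eef_pos: [0.4894, -0.1591, 0.1946]
tool_rot: [0.005, 0.74, 0.673, -0.002]
contact_force: [-1.6, -18.9, -1.8]
gripper_width: 0.584
grasp_force: 9.3
t 7.3 eef [ 0.4894 -0.1591  0.1946] scr mm [   2.8 -141.2] tipz 0.0216 ytool deg -5.5 tilt 0.61 F [ -1.6 -18.9  -1.8]
```

The plate is pinched against the step with 19 N, TCP at y = -141, which matches the plate end at -130. I'll try a small friction lift.

```bash
python3 -m pendant '[[0.05,0,0,-0.004,0],[0.05,0,0,-0.004,0],[0.05,0,0,-0.004,0],[0.05,0,0,-0.004,0],[0.05,0,0,0,0]]'; python3 - <<'E'
from h import *
where()
p,X=cloud("scene"); z=X[...,2]; cv2.imwrite("pics/s4.png",p[150:330,150:400])
hsv=cv2.cvtColor(p,cv2.COLOR_BGR2HSV)
o=(hsv[...,1]>110)&(hsv[...,0]<25)&(z>.03)&(abs(X[...,0]-.49)<.1)&(abs(X[...,1]+.08)<.12)
P=X[o]; r=P[:,:2]-O; y=r@yh
for a in range(-140,10,20):
    s=(y*1e3>a)&(y*1e3<a+20); print(a,s.sum(),np.median(P[s,2]).round(4) if s.any() else '')
E
```

```text
t: 7.72
eef_pos: [0.4894, -0.1593, 0.2111]
tool_rot: [0.005, 0.74, 0.672, -0.001]
contact_force: [-1.6, -17.5, -1.0]
gripper_width: 0.585
grasp_force: 9.2
t 7.72 eef [ 0.4894 -0.1593  0.2111] scr mm [   2.8 -141.4] tipz 0.0381 ytool deg -5.5 tilt 0.56 F [ -1.6 -17.5  -1. ]
-140 176 0.069
-120 93 0.068
-100 110 0.0656
-80 143 0.0634
-60 222 0.061
-40 261 0.0584
-20 187 0.0563
0 0
```

Friction lift works: depth shows the plate tilted about 0.12 rad, from z 56 mm at the step to 69 mm at the outer end. I'll continue along the computed arc.

```bash
cat >> h.py <<'E'
def plate(n="scene"):
    p,X=cloud(n); z=X[...,2]
    hsv=cv2.cvtColor(p,cv2.COLOR_BGR2HSV)
    o=(hsv[...,1]>110)&(hsv[...,0]<25)&(z>.03)&(abs(X[...,0]-.5)<.1)&(abs(X[...,1]+.02)<.17)
    P=X[o]; r=P[:,:2]-O; y=r@yh*1e3; zz=P[:,2]*1e3; x=r@xh*1e3
    print("n",o.sum(),"x",np.percentile(x,[1,99]).round(),"y",np.percentile(y,[1,99]).round(),"z",np.percentile(zz,[1,99]).round(),"slope",np.polyfit(y,zz,1).round(2))
    return p
E
python3 -m pendant '[[0.05,0.0005,0,-0.008,0],[0.05,0.001,0,-0.008,0],[0.05,0.002,0,-0.009,0],[0.05,0.002,0,-0.009,0],[0.05,0.0033,0,-0.0085,0],[0.05,0.0037,0,-0.0085,0],[0.05,0,0,0,0]]'; python3 - <<'E'
from h import *
where(); plate()
E
```

```text
t: 8.35
eef_pos: [0.4909, -0.1466, 0.2633]
tool_rot: [0.005, 0.74, 0.673, -0.0]
contact_force: [-5.9, -19.4, 7.3]
gripper_width: 0.588
grasp_force: 9.4
t 8.35 eef [ 0.4909 -0.1466  0.2633] scr mm [   3.1 -128.7] tipz 0.0903 ytool deg -5.5 tilt 0.55 F [ -5.9 -19.4   7.3]
n 643 x [-38.  63.] y [-129.   -9.] z [ 53. 154.] slope [-0.61 51.96]
```

Tilt is 0.55 rad, on plan. Continuing to about 1.0 rad.

```bash
python3 -m pendant '[[0.05,0.004,0,-0.008,0],[0.05,0.005,0,-0.008,0],[0.05,0.0057,0,-0.007,0],[0.05,0.006,0,-0.007,0],[0.05,0.007,0,-0.006,0],[0.05,0.007,0,-0.006,0],[0.05,0,0,0,0]]'; python3 - <<'E'
from h import *
where(); p=plate(); cv2.imwrite("pics/s5.png",cv2.resize(p[100:310,180:400],None,fx=2.5,fy=2.5))
E
```

```text
t: 8.98
eef_pos: [0.4949, -0.106, 0.3035]
tool_rot: [0.001, 0.738, 0.675, 0.002]
contact_force: [0.3, -1.7, 0.9]
gripper_width: 0.587
grasp_force: 0.8
t 8.98 eef [ 0.4949 -0.106   0.3035] scr mm [  3.4 -87.9] tipz 0.1305 ytool deg -5.1 tilt 0.2 F [ 0.3 -1.7  0.9]
n 795 x [-47.  59.] y [-80. -13.] z [ 44. 163.] slope [-1.84 17.11]
```

View pics/s5.png

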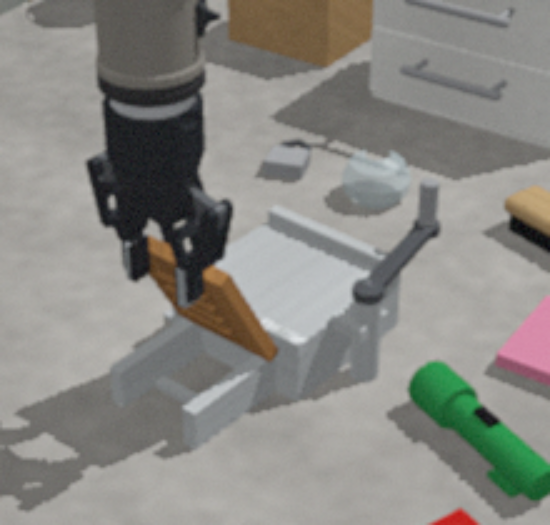

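The scene crop shows the plate leaning at about 1.07 rad against the step, ribs facing the fingers, which are well below the plate's top. Lever is open. I'll push on to vertical.

```bash
python3 -m pendant '[[0.05,0.008,0,-0.004,0],[0.05,0.008,0,-0.004,0],[0.05,0.008,0,-0.003,0],[0.05,0.008,0,-0.002,0],[0.05,0.008,0,-0.001,0],[0.05,0.008,0,0,0],[0.05,0.006,0,0,0],[0.05,0,0,0,0]]'; python3 - <<'E'
from h import *
where(); p=plate(); plate("top")
E
```

```text
t: 9.7
eef_pos: [0.4992, -0.0518, 0.3154]
tool_rot: [-0.0, 0.738, 0.675, -0.0]
contact_force: [0.0, 0.5, 0.9]
gripper_width: 0.586
grasp_force: 0.0
t 9.7 eef [ 0.4992 -0.0518  0.3154] scr mm [  2.7 -33.5] tipz 0.1424 ytool deg -5.1 tilt 0.06 F [0.  0.5 0.9]
n 1729 x [-50.  58.] y [-24.  -7.] z [ 44. 172.] slope [-1.5  80.51]Traceback (most recent call last):
  File "<stdin>", line 2, in <module>
  File "h.py", line 27, in plate
    print("n",o.sum(),"x",np.percentile(x,[1,99]).round(),"y",np.percentile(y,[1,99]).round(),"z",np.percentile(zz,[1,99]).round(),"slope",np.polyfit(y,zz,1).round(2))
                          ~~~~~~~~~~~~~^^^^^^^^^^
    return _quantile_unchecked(
        a, q, axis, out, overwrite_input, method, keepdims, weights)
    return _ureduce(a,
                    func=_quantile_ureduce_func,
    ...<5 lines>...
                    overwrite_input=overwrite_input,
                    method=method)
    r = func(a, **kwargs)
    result = _quantile(arr,
                       quantiles=q,
    ...<2 lines>...
                       out=out,
                       weights=wgt)
    slices_having_nans = np.isnan(arr[-1, ...])
                                  ~~~^^^^^^^^^
IndexError: index -1 is out of bounds for axis 0 with size 0
```

The plate stands upright against the step, its top at z 172 mm. I'll tip it over.

```bash
python3 -m pendant '[[0.05,0.003,0,-0.006,0],[0.05,0.007,0,0,0],[0.05,0.007,0,0,0],[0.05,0.007,0,0,0],[0.05,0.007,0,0,0],[0.05,0.006,0,0,0],[0.05,0.005,0,0,0],[0.05,0.003,0,0,0]]'; python3 - <<'E'
from h import *
where(); p=plate(); cv2.imwrite("pics/s6.png",cv2.resize(p[100:310,180:400],None,fx=2.5,fy=2.5))
E
```

```text
t: 10.47
eef_pos: [0.5032, -0.0079, 0.3216]
tool_rot: [-0.0, 0.738, 0.674, -0.0]
contact_force: [0.6, -0.3, -0.3]
gripper_width: 0.588
grasp_force: 0.0
t 10.47 eef [ 0.5032 -0.0079  0.3216] scr mm [ 2.7 10.6] tipz 0.1486 ytool deg -5.2 tilt 0.02 F [ 0.6 -0.3 -0.3]
n 2384 x [-50.  58.] y [-36.  65.] z [ 51. 129.] slope [ 0.78 82.16]
```

View pics/s6.png

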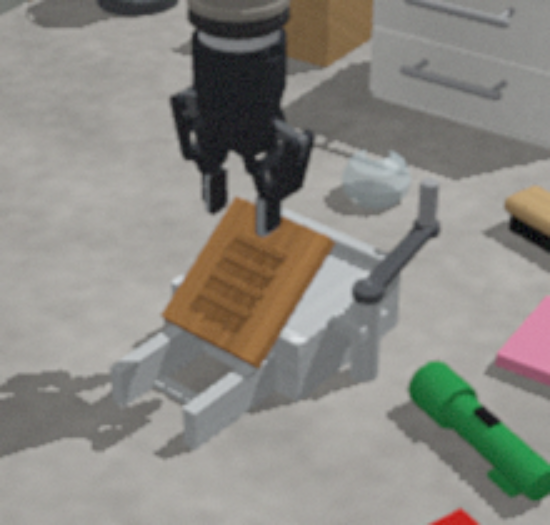

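The crop shows the plate falling over onto the deck, ribs up. I'll retreat up and back while it lands.

```bash
python3 -m pendant '[[0.05,0,0,-0.02,0],[0.05,0,0,-0.02,0],[0.05,-0.02,0,0,0],[0.05,-0.03,0,0,0],[0.05,-0.03,0,0,0],[0.05,-0.03,0,0,0],[0.05,0,0,0,0]]'; python3 - <<'E'
from h import *
where(); p=plate(); p=plate("top")
p,X=cloud("top"); hsv=cv2.cvtColor(p,cv2.COLOR_BGR2HSV)
o=(hsv[...,1]>110)&(hsv[...,0]<25)&(X[...,2]>.06)&(X[...,2]<.09)&(abs(X[...,0]-.5)<.1)&(abs(X[...,1]+.02)<.17)
c,s,a=rect(X,o); r=np.array(c)/1e3-O; print("centre",r@xh,r@yh,s,a)
cv2.imwrite("pics/t7.png",cv2.resize(p[120:330,180:400],None,fx=2.5,fy=2.5))
E
```

```text
t: 11.1
eef_pos: [0.4915, -0.1246, 0.3624]
tool_rot: [0.001, 0.742, 0.671, -0.001]
contact_force: [-0.8, -0.4, 0.1]
gripper_width: 0.588
grasp_force: 0.0
t 11.1 eef [ 0.4915 -0.1246  0.3624] scr mm [   1.7 -106.7] tipz 0.1894 ytool deg -5.7 tilt 0.16 F [-0.8 -0.4  0.1]
n 1853 x [-49.  58.] y [-42.  83.] z [65. 86.] slope [-0.17 81.93]
n 2532 x [-55.  49.] y [-38.  86.] z [71. 85.] slope [-0.   76.82]
centre -0.001606334141540518 0.02376092444549561 (126.12857055664062, 109.11478424072266) 84.73631286621094
```

View pics/t7.png

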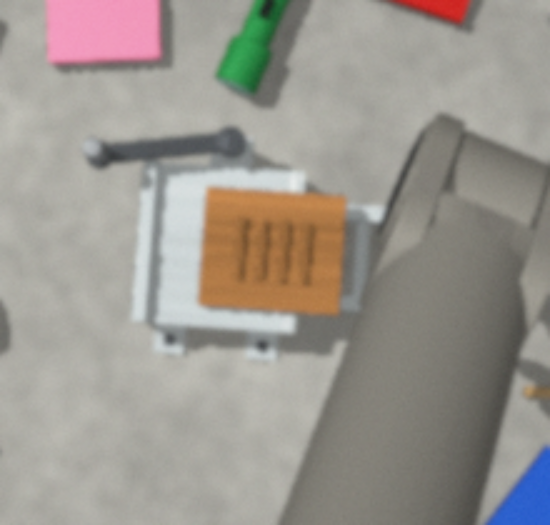

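The plate lies flat on the deck, ribs up and square: centre (-2, 24), top at z 76. It needs 47 mm to reach home. I'll lower the tips to 64 mm, just above deck level, behind its end and push.

```bash
python3 -m pendant '[[0.05,0,0,0.03,0],[0.05,0,0,0.035,0],[0.05,0,0,0.035,0.5],[0.05,0,0,0.019,0],[0.05,0,0,0.006,0],[0.05,0,0,0,0]]'; python3 - <<'E'
from h import *
to(-1,-25,64)
E
```

```text
t: 11.75
eef_pos: [0.4928, -0.1173, 0.2355]
tool_rot: [-0.001, 0.741, 0.671, -0.001]
contact_force: [0.4, 1.0, -0.1]
gripper_width: 0.583
grasp_force: 0.0
t 11.75 eef [ 0.4928 -0.1173  0.2355] scr mm [  2.4 -99.3] tipz 0.0625 ytool deg -5.7 tilt 0.18 F [ 0.4  1.  -0.1]
tool shift mm [74.3 -3.9 -1.5]
```

```bash
python3 -m pendant '[[0.05,0.012,-0.003,-0.0015,-0.5],[0.05,0.015,0,0,0],[0.05,0.015,0,0,0],[0.05,0.01,0,0,0],[0.05,0.008,0,0,0],[0.05,0.008,0,0,0],[0.05,0.006,0,0,0],[0.05,0,0,0,0]]'; python3 - <<'E'
from h import *
where(); plate()
p,X=cloud("top"); hsv=cv2.cvtColor(p,cv2.COLOR_BGR2HSV)
o=(hsv[...,1]>110)&(hsv[...,0]<25)&(X[...,2]>.06)&(X[...,2]<.09)&(abs(X[...,0]-.5)<.1)&(abs(X[...,1]+.02)<.17)
c,s,a=rect(X,o); r=np.array(c)/1e3-O; print("centre",r@xh,r@yh,s,a)
E
```

```text
t: 12.42
eef_pos: [0.4974, -0.0434, 0.2386]
tool_rot: [0.0, 0.738, 0.674, 0.0]
contact_force: [0.4, 0.3, -0.8]
gripper_width: 0.583
grasp_force: 0.0
t 12.42 eef [ 0.4974 -0.0434  0.2386] scr mm [  0.2 -25.3] tipz 0.0656 ytool deg -5.2 tilt 0.05 F [ 0.4  0.3 -0.8]
n 1152 x [-47.  63.] y [-22. 113.] z [ 65. 149.] slope [-6.000e-02  8.164e+01]
centre -0.0032952760566711398 0.07393055811782838 (80.69242095947266, 106.00083923339844) 84.63776397705078
```

```bash
python3 -m pendant '[[0.05,0.006,0,0,0],[0.05,0.006,0,0,0],[0.05,0.004,0,0,0],[0.05,0.003,0,0,0],[0.05,0.002,0,0,0],[0.05,0,0,0,0]]'; python3 -c "
from h import *
where()"
```

```text
t: 13.02
eef_pos: [0.4986, -0.0245, 0.2382]
tool_rot: [0.001, 0.739, 0.674, -0.001]
contact_force: [-1.6, -5.9, 1.8]
gripper_width: 0.584
grasp_force: 3.1
t 13.02 eef [ 0.4986 -0.0245  0.2382] scr mm [-0.4 -6.3] tipz 0.0652 ytool deg -5.3 tilt 0.11 F [-1.6 -5.9  1.8]
```

```bash
python3 -m pendant '[[0.05,0.001,0,0,0],[0.05,0.001,0,0,0],[0.05,0,0,0,0]]'; python3 -m pendant '[[0.05,-0.004,0,0,0],[0.05,-0.02,0,0,0],[0.05,-0.03,0,0,0],[0.05,-0.03,0,-0.02,0],[0.05,-0.02,0,-0.035,0],[0.05,0,0,-0.035,0],[0.0854,0,0,-0.01,0],[0.0854,0,0,0,0]]'; python3 - <<'E'
from h import *
to(80,189,200)
for n in("top","scene"):
    p,X=cloud(n); hsv=cv2.cvtColor(p,cv2.COLOR_BGR2HSV)
    o=(hsv[...,1]>110)&(hsv[...,0]<25)&(X[...,2]>.06)&(X[...,2]<.09)&(abs(X[...,0]-.5)<.1)&(abs(X[...,1]-.03)<.12)
    c,s,a=rect(X,o); r=np.array(c)/1e3-O; print("centre",r@xh,r@yh,s,a,np.nanpercentile(X[o][:,2],[2,50,98]))
    kn=(abs(X[...,0]-.59)<.06)&(abs(X[...,1]-.16)<.06)&(X[...,2]>.12)&(X[...,2]<.15); k=np.nanmean(X[kn],0); r=k[:2]-O; print("knob",k,r@xh,r@yh,kn.sum())
    cv2.imwrite(f"pics/{n}8.png",cv2.resize(p[120:330,180:400],None,fx=2.5,fy=2.5))
E
```

```text
t: 13.27
eef_pos: [0.4985, -0.024, 0.2382]
tool_rot: [0.001, 0.74, 0.673, -0.001]
contact_force: [-1.5, -11.1, 0.6]
gripper_width: 0.583
grasp_force: 5.6
t: 13.93
eef_pos: [0.4907, -0.1251, 0.3408]
tool_rot: [0.001, 0.739, 0.674, 0.002]
contact_force: [0.4, -0.2, 0.3]
gripper_width: 0.85
grasp_force: 0.0
t 13.93 eef [ 0.4907 -0.1251  0.3408] scr mm [   0.9 -107.3] tipz 0.1678 ytool deg -5.2 tilt 0.32 F [ 0.4 -0.2  0.3]
tool shift mm [296.4  79.2 -31.3]
centre -0.0026313722793578683 0.07020053963409424 (126.34833526611328, 106.64053344726562) 84.85639190673828 [0.07146526 0.0764708  0.0845523 ]
knob [0.58975415 0.16110674 0.13746376] 0.07355816771640221 0.18676677745900158 59
centre 0.004487253973388621 0.06751761676879882 (131.94821166992188, 111.56982421875) 84.79174041748047 [0.06637048 0.07701839 0.0840748 ]
knob [0.59623257 0.15635037 0.13277853] 0.08044221372017257 0.18261992553961864 80
```

View pics/top8.png

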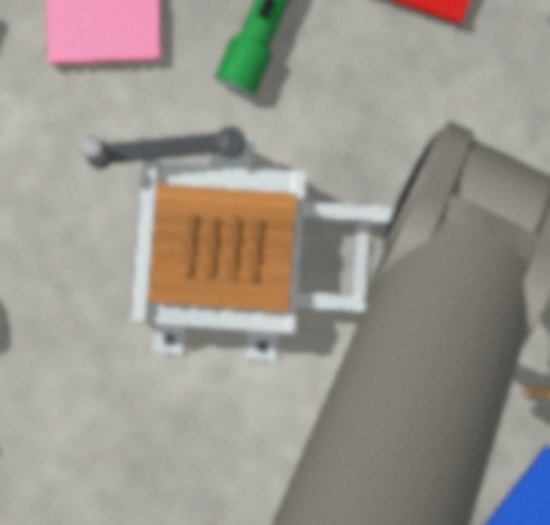

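The top view shows the plate flush against the stop bar, square, with its centre about (-2.6, 70) mm. Next I go back to the knob.

```bash
python3 -m pendant '[[0.0854,0,0,-0.031,0],[0.0854,0.033,0.0083,0,0],[0.0854,0.033,0.0083,0,0],[0.0854,0.033,0.0083,0,0],[0.0854,0.033,0.0083,0,0],[0.0854,0.033,0.0083,0,0],[0.0854,0.033,0.0083,0,0],[0.0854,0.033,0.0083,0,0],[0.0854,0.033,0.0083,0,0],[0.0854,0.031,0.0083,0,0],[0.0854,0,0,0,0],[0.0854,0,0,0,0]]'; python3 - <<'E'
from h import *
p,X=cloud("wrist"); z=X[...,2]
kn=(abs(X[...,0]-.59)<.06)&(abs(X[...,1]-.16)<.06)&(z>.134)&(z<.146); c,s,a=rect(X,kn); r=np.array(c)/1e3-O; print("knob",r@xh,r@yh,s,kn.sum())
to(1e3*r@xh,1e3*r@yh,105)
E
```

```text
t: 15.03
eef_pos: [0.5903, 0.1654, 0.3665]
tool_rot: [-0.001, 0.737, 0.676, -0.002]
contact_force: [0.4, -1.1, -0.5]
gripper_width: 0.998
grasp_force: 0.0
knob 0.0764975491210937 0.1838404817285156 (16.83342742919922, 16.98846435546875) 548
t 15.08 eef [0.5902 0.163  0.367 ] scr mm [ 73.8 188.7] tipz 0.194 ytool deg -5.1 tilt 0.22 F [-0.4 -1.4  0.2]
tool shift mm [-4.7  2.9 89. ]
```

```bash
python3 -m pendant '[[0.0854,-0.003,0.002,0.02,0],[0.0854,0,0,0.03,0],[0.0854,0,0,0.025,0],[0.0854,0,0,0.011,0],[0.0854,0,0,0,0],[0.0,0,0,0,0],[0.0,0,0,0,0],[0.0,0,0,0,0],[0.0,0,0,0,0],[0.0,0,0,0,0],[0.0,0,0,0,0],[0.0,0,0,0,0]]' 30; python3 - <<'E'
from h import *
e,R=where()
piv=s2w(95,70,0)[:2]; r=e[:2]-piv
t0=np.arctan2(r[1],-r[0]); print("rad",np.hypot(*r),"lever",t0-.0911)
n=12; da=(0.02+.0911-t0)/n; print("deg/row",np.degrees(da))
pos=lambda t: piv+.120*np.array([-np.cos(t),np.sin(t)])
th=np.arctan2(R[1,1],R[0,1]); p=e[:2]
for i in range(1,n+1):
    q=pos(t0+i*da); d=q-p; yt=np.array([np.cos(th),np.sin(th)]); xt=np.array([-yt[1],yt[0]])
    if i in(1,2,12): print(i,(1e3*d@xt).round(2),(1e3*d@yt).round(2))
    p=q; th-=da
E
```

```text
t: 16.08
eef_pos: [0.5929, 0.1587, 0.284]
tool_rot: [0.0, 0.739, 0.674, 0.001]
contact_force: [-1.4, 1.0, 5.3]
gripper_width: 0.202
grasp_force: 29.8
t 16.08 eef [0.5929 0.1587 0.284 ] scr mm [ 76.9 184.7] tipz 0.111 ytool deg -5.2 tilt 0.07 F [-1.4  1.   5.3]
rad 0.11611017729040064 lever 1.4142952753942288
deg/row -6.657269556260011
1 0.87 -14.22
2 -2.97 -13.61
12 -2.97 -13.61
```

```bash
python3 -m pendant '[[0.0,-0.0029,-0.0132,0,-6.6],[0.0,-0.0029,-0.0132,0,-6.6],[0.0,-0.0029,-0.0132,0,-6.6],[0.0,-0.0029,-0.0132,0,-6.6],[0.0,-0.0029,-0.0132,0,-6.6],[0.0,-0.0029,-0.0132,0,-6.6],[0.0,-0.0029,-0.0132,0,-6.6],[0.0,-0.0029,-0.0132,0,-6.6],[0.0,-0.0029,-0.0132,0,-6.6],[0.0,-0.0029,-0.0132,0,-6.6],[0.0,-0.0029,-0.0132,0,-6.6],[0.0,0,0,0,0]]'; python3 - <<'E'
from h import *
e,R=where()
piv=s2w(95,70,0)[:2]; r=e[:2]-piv
print("rad",np.hypot(*r),"lever",np.arctan2(r[1],-r[0])-.0911); to(95-116,73,108)
E
```

```text
t: 17.08
eef_pos: [0.4863, 0.0663, 0.284]
tool_rot: [0.001, 0.196, 0.981, 0.0]
contact_force: [-0.2, -0.3, 4.4]
gripper_width: 0.197
grasp_force: 30.1
t 17.08 eef [0.4863 0.0663 0.284 ] scr mm [-20.8  82.9] tipz 0.111 ytool deg 67.4 tilt 0.09 F [-0.2 -0.3  4.4]
rad 0.11655444640943047 lever 0.11104483088409699
t 17.08 eef [0.4863 0.0663 0.284 ] scr mm [-20.8  82.9] tipz 0.111 ytool deg 67.4 tilt 0.09 F [-0.2 -0.3  4.4]
tool shift mm [-2.8 -9.5  3. ]
```

Lever at about 0.11 rad. I'll push gently to the closed stop.

```bash
python3 -m pendant '[[0.0,-0.001,-0.004,0,0],[0.0,-0.001,-0.004,0,0],[0.0,-0.001,-0.003,0,0],[0.0,-0.001,-0.003,0,0],[0.0,0,0,0,0]]'; python3 - <<'E'
from h import *
e,R=where()
r=e[:2]-s2w(95,70,0)[:2]
print("rad",np.hypot(*r),"lever",np.arctan2(r[1],-r[0])-.0911)
E
```

```text
t: 17.5
eef_pos: [0.485, 0.0559, 0.2839]
tool_rot: [-0.0, 0.197, 0.98, 0.001]
contact_force: [-2.0, 1.8, 10.0]
gripper_width: 0.202
grasp_force: 30.6
t 17.5 eef [0.485  0.0559 0.2839] scr mm [-21.2  72.5] tipz 0.1109 ytool deg 67.2 tilt 0.09 F [-2.   1.8 10. ]
rad 0.11617841804660632 lever 0.021517693080276637
```

```bash
python3 -m pendant '[[0.0854,0,0,0,0],[0.0854,0,0,0,0],[0.0854,0,0,0,0],[0.0854,0,0,0,0],[0.0854,0,0,-0.02,0],[0.0854,0,0,-0.035,0],[0.0854,0,0,-0.035,0],[0.0854,0.02,0.03,-0.02,0],[0.0854,0.02,0.03,0,0],[0.0854,0.02,0.03,0,0],[0.0854,0.02,0.03,0,0],[0.0854,0,0,0,0]]'; python3 - <<'E'
from h import *
where()
for n in("top","wrist"):
    p,X=cloud(n); z=X[...,2]; hsv=cv2.cvtColor(p,cv2.COLOR_BGR2HSV)
    kn=(abs(X[...,0]-.485)<.06)&(abs(X[...,1]-.06)<.06)&(z>.132)&(z<.148)
    if kn.any():
        c,s,a=rect(X,kn); k=np.array(c)/1e3-s2w(95,70,0)[:2]; print(n,"lever",np.arctan2(k[1],-k[0])-.0911,np.hypot(*k),s)
    o=(hsv[...,1]>110)&(hsv[...,0]<25)&(z>.06)&(z<.087)&(abs(X[...,0]-.5)<.1)&(abs(X[...,1]-.03)<.12)
    if o.any():
        c,s,a=rect(X,o); r=np.array(c)/1e3-O; print(n,"plate",r@xh,r@yh,s,a,np.nanpercentile(z[o],[2,50,98]))
    cv2.imwrite(f"pics/{n}9.png",p)
E
```

```text
t: 18.5
eef_pos: [0.4551, 0.2035, 0.3933]
tool_rot: [-0.0, 0.192, 0.981, 0.002]
contact_force: [-0.4, 0.2, -0.0]
gripper_width: 1.003
grasp_force: 0.0
t 18.5 eef [0.4551 0.2035 0.3933] scr mm [-64.4 216.8] tipz 0.2203 ytool deg 67.9 tilt 0.18 F [-0.4  0.2 -0. ]
top lever 0.04296812122934961 0.1202894523891907 (15.653044700622559, 15.29647445678711)
top plate -0.0027639266754150623 0.07020447567687989 (126.49058532714844, 106.57301330566406) 84.71135711669922 [0.07151381 0.07640419 0.08425877]
wrist lever -0.012806710663245582 0.12302190141572232 (8.018486022949219, 16.1146297454834)
wrist plate -0.0006670077117919979 0.06594143885437012 (130.1316680908203, 109.46977233886719) 84.458251953125 [0.07063113 0.07603671 0.08213925]
```

View pics/top9.png

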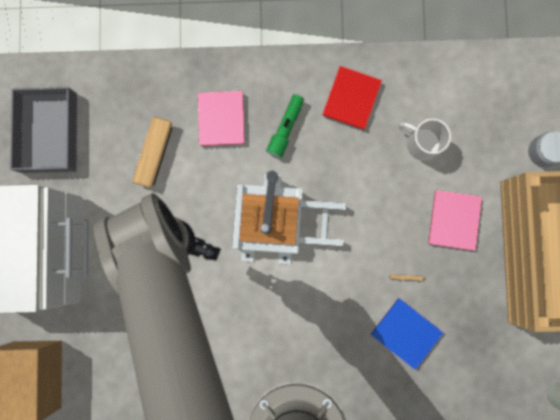

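The plate is home with the lever across it and the bystanders unmoved. The two cameras differ by 4 mm on plate y, so I'll check the plate-to-bar gap within one image.

```bash
python3 - <<'E'
from h import *
for n in("wrist","top"):
    p,X=cloud(n); z=X[...,2]; hsv=cv2.cvtColor(p,cv2.COLOR_BGR2HSV); S=hsv[...,1]
    r=X[...,:2]-O; x=r@xh*1e3; y=r@yh*1e3
    for x0 in(-45,-25,25,45):
        m=(abs(x-x0)<6)&(y>80)&(y<165)&(z>.068)&(z<.082)
        o=m&(S>110); b=m&(S<70)
        print(n,x0,"plate end",np.nanpercentile(y[o],98).round(1),"bar",np.nanpercentile(y[b],[2,98]).round(1))
E
```

```text
wrist -45 plate end 130.9 bar [132.1 146.3]
wrist -25 plate end 130.7 bar [132.  146.2]
wrist 25 plate end 130.5 bar [131.4 145.9]
wrist 45 plate end 130.3 bar [131.8 145.7]
top -45 plate end 131.0 bar [135.1 149.4]
top -25 plate end 132.4 bar [134.7 148.5]
top 25 plate end 131.2 bar [135.8 149.8]
top 45 plate end 132.4 bar [135.1 149.6]
```

The plate is flush to the bar: the gap is about 1 mm in the wrist view, and within pixel size in the top view. Handing in.

```bash
python3 -c "
from station import bot
print(bot.hand_in())"
```

```text
the job is handed in; nothing more can be done
None
```

I handed in the job (about 19 s of the 72 s used): the plate lies ribs up and square on the deck, about 1 mm from the stop bar, with the lever closed across it (about 0.02 rad) and the bystanders unmoved; the hand-in returned no verdict.

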